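# Turn the drained loaf tin right way up and shut the oven

## Task

Get ready to bake: push the oven door fully shut so that its catch holds it, and turn the upside-down loaf tin on the wooden board right way up, leaving it standing on the board with its whole base supported. Do not shift or knock over anything else on the board or the bench.

Things in the scene. Friction and masses are not known exactly. Their poses are not given: they have to be found in the camera images.
- board: Fixed butcher-block board, 400 mm (its x) by 480 mm (its y), 40 mm thick, flat on the bench. Origin: centre of its underside. +x points away from the robot (within about 0.15 rad), y to the left, z up; its long side edges are at y = +240 and -240 mm.
- tin: Dark steel loaf tin to turn over, loose, 0.27 to 0.44 kg; starts mouth down on the left or right half of the board, wholly on it. Mouth 104 (its x) by 166 mm (its y) outside with a round rolled rim 8 mm thick; base 86 by 148; 70 high. Origin: centre of the mouth's plane. Its +z runs from mouth to closed base: up at first, down when right way up. Its x starts within 0.45 rad of the board's y.
- tin_base (a point): Centre of the outside of the tin's closed base, 70 mm from the tin's origin along its +z. The walls are straight, 3 mm thick, and flare evenly from base to rim; the centre of mass is about 42 mm from the mouth; friction on the board is 0.45 to 0.75.
- dredger: Aluminium flour dredger with a domed top, 72 mm across, 98 mm high, 0.28 kg, standing loose on the other half of the board. A bystander. Origin: centre of its underside.
- tin2: A second loaf tin of the same make and size (70 mm high), already right way up on the bench to the right of the board, its long side along the board's. A bystander. Origin: centre of its underside, z up.
- label_roll: Roll of labels lying flat on the bench between the board and the oven, low enough for the door to pass over it, 104 mm across, 60 mm high. A bystander. Origin: centre of its underside.
- cup_stack: Stack of white paper cups on the bench in front of the board, to the right, 81 mm across, 160 mm high. A bystander. Origin: centre of its underside.
- spray_oil: Yellow can, 62 mm across, 200 mm high, on the bench in front of the oven's near corner. A bystander. Origin: centre of its underside.
- door_face (a point): Point on the glass door's outer face, 295 mm up. x: normal to the door, into the oven when shut; y: along the door to its free edge, 140 mm on. The vertical hinge is 300 mm along -y and 28 mm (thickness) along +x; opening turns it anticlockwise from above. Door: 80 to 345 mm up. A sprung catch resists from 0.05 to 0.025 rad (about 6 N at the edge), then holds it shut. Handle 110 mm on, 46 proud.
- cutter_tin: Red round tin of pastry cutters with a steel lid, 80 mm across, 59 mm high, 0.35 kg, loose at the far end of the board. A bystander. Origin: centre of its underside.
- oven_front (a point): Fixed point on the front plane of the countertop oven (420 deep, 460 wide, 410 mm high) that stands left of the board, facing it; 295 mm above the bench. Its x points into the oven, y along the front towards the robot's side, z up. With the door fully shut door_face lies 28 mm straight in front of it and has the same axes; the door starts ajar and stays where it is left.
Not all that is in view belongs to the job. What is shaped like the tin but blue is not meant.

How it is judged:
At the end, for the whole second after the job is handed in: The oven door is seated on its catch (within 0.012 rad of fully shut), and the loaf tin is at rest right way up (within 0.1 rad), its base flat on the board's top and wholly on the board (its centre within 130 mm of the board's middle along its x and 200 mm along its y) (angle between the x axis of door_face and the x axis of oven_front, either way round below 0.012 rad and angle between tin's own z axis and vertical above 3.04 rad and z of tin_base in the frame of board between 0.034 and 0.046 m and x of tin_base in the frame of board between -0.13 and 0.13 m and y of tin_base in the frame of board between -0.2 and 0.2 m and linear speed of tin below 0.02 m/s); the robot touches nothing.
It fails at once if the flour dredger or the cutter tin is shifted more than 30 mm or tipped (distance of any of dredger, cutter_tin from where it was at the start of the episode above 0.03 m or angle between dredger's own z axis and vertical above 0.3 rad).
It fails at once if the second tin is shifted more than 30 mm (distance of tin2 from where it was at the start of the episode above 0.03 m).
It fails at once if the label roll, the cup stack or the can is shifted more than 30 mm or tipped (distance of any of label_roll, cup_stack, spray_oil from where it was at the start of the episode above 0.03 m or angle between cup_stack's own z axis and vertical above 0.3 rad).
It also fails if it takes over 58 s, if anything falls off the work surface, if the arm or the gripper's body presses on something with over 40 N, if the wrist force passes 120 N, or if a joint passes its speed limit or range.

## Robot

A 6-joint arm with a two-finger parallel gripper is mounted at the origin on the work surface. World frame = base frame: x ahead of the robot, y to its left, z up, the work surface at z = 0. Lengths are in m, angles in rad, forces in N, time in s.
With the tool pointing down it reaches from about 0.425 to 0.95 m from the base axis. Payload 3.5 kg.
Tool frame: the origin (TCP) lies midway between the tips of the shut fingers; the grasp point (between the pads) lies 19 mm behind it; z points along the fingers, y is the line along which they close (so a half turn about z gives the same grasp; the last joint's range is limited). The gripper opens to 85 mm and grips with 20 to 120 N. Pads are 22 mm wide; open, the fingers measure 114 mm over their backs; the gripper's body (76 mm by 85 mm) begins 54 mm behind the grasp point. The pads swing forward as they close: fully open they stand 13 mm farther back than shut.
Start: joints at [-1.398, 0.286, 1.577, -0, 1.279, -0.15], TCP at [0.214, -0.64, 0.202] pointing down, gripper open.
Joint ranges: [-2.77, 2.77], [-0.9, 2.22], [0.21, 2.48], [-1.53, 4.67], [0.24, 2.81], [-2.84, 2.84]. Speed limits (rad/s): [2.79, 2.79, 3.14, 3.14, 3.14, 3.14].

## Interface

Orientations are given as a unit quaternion [x, y, z, w].
In Python, from plant import get_state, read_camera, ctrl gives the robot as it stands.
- The arm moves only by the shell command python3 -m crank 'ROWS' [FORCE]. ROWS is JSON, a list of rows, each a list of 3 entries, a list of its own where there are three numbers: the shift along the tool's x, y, z in mm, then the turn about the tool's z in degrees, then the closure in counts, from 0 (fully open) to 255 (shut). In form: [[[tx, ty, tz], yaw, claw], ...]. A call has 1 to 10 rows; each row is the pose to reach, as a shift and turn from the pose commanded when the call began, along the tool's axes at that moment; what a row does not reach only later rows make up. A row lasts 1/10 s, in which the tool goes at most 50 mm and 8.59 degrees, less where a joint would pass 70% of its speed; a pose out of reach is approached as far as the arm can. A call with a gripper value outside its range is refused whole. The fingers move at their own pace and stop on an object; FORCE is the grip in N (left out, the last holds). Time passes only in rows, so rows that repeat a pose let the fingers close. It gives the time, the measured TCP pose, the force, the opening and the grip force at its end, in the units of the state.
- get_state(): the state, without advancing time (a new reading comes with each control period).
- read_camera(name): name is "scene" or "top"; returns a dict with "frame" (384x512x3 uint8, blue, green, red), "range_z" (384x512 float32, m along the optical axis (not along the pixel's ray), 0 where there is no reading), "vfov" (degrees; the focal length in pixels is half the picture's height over the tangent of half this angle, whatever the lens; pixels are square), "cx", "cy" (the principal point, pixels), "origin" and "orientation" of the camera in the world. Camera axes: x right, y down, z forward; pixel columns grow to the right and rows downward; lengths in m; the calibration is good to about 2 mm. A picture is of the moment at which its call begins.
- ctrl.sign_off(): hands the job in; it is judged then, once.
The state is a dict: "time": time; "qpos": joint angles; "dq": joint speeds; "joint_efforts": joint torques, N m; "eef_pos": TCP position; "tcp_rot": TCP orientation; "contact_force": force on the tool from outside, world axes, zero at the start; "wrist_torque": the same for the moment, N m; "opening": opening from 0.0 (shut) to 1.0 (fully open); "finger_force": force on a finger pad.
Only numpy, scipy, OpenCV 4.12 (cv2) and the standard library are available. Lean on these libraries where they do the work, as an engineer would, in place of code of your own. Each camera call takes 0.05 s, during which the arm holds its last target. There are 200 camera calls.

## Working session

There is one attempt and no reset: what is moved stays moved. The work goes in short steps, Python scripts to look and compute and a shell command to move; the robot and the scene stay as the last step left them, time stands still between calls to the robot, and variables do not carry over. Pictures are saved under pics/ and viewed, at most 11 in all, crops included, and the job is handed in when it is done.

```bash
mkdir -p pics; ls; cat > h.py <<'E'
import numpy as np,cv2
from scipy.spatial.transform import Rotation as R
from plant import get_state, read_camera, ctrl
def cam(n):
    c=read_camera(n); h,w=c['range_z'].shape; f=h/2/np.tan(np.radians(c['vfov'])/2)
    v,u=np.mgrid[:h,:w]; z=c['range_z']
    P=np.stack([(u-c['cx'])/f*z,(v-c['cy'])/f*z,z],-1)
    W=P@R.from_quat(c['orientation']).as_matrix().T+np.array(c['origin']); W[z==0]=np.nan
    return c,W
E
python3 - <<'E'
from h import *
for n in('scene','top'):
    c,W=cam(n); cv2.imwrite(f'pics/{n}0.png',c['frame']); np.save(n+'0.npy',W); print(n,c['vfov'],c['origin'],c['orientation'],c['cx'],c['cy'])
print(get_state())
E
```

```text
pics
scene 46.775343891592925 [ 1.32239233 -0.57033547  1.65068544] [ 0.83422364  0.47580247 -0.13190212 -0.24552954] 249.71680940886606 192.8602120410198
top 50.909102839580974 [ 0.25571658 -0.06727003  1.65368363] [-0.68560416  0.72069179 -0.0722702   0.07298836] 251.7619592167868 188.4705377368866
{'time': 0.1, 'qpos': array([-1.39800542e+00,  2.87117610e-01,  1.57804205e+00, -1.78465080e-06,
        1.27862668e+00, -1.49992497e-01]), 'dq': array([ 0.00067568, -0.00078023, -0.00350111,  0.00093008, -0.00061259,
        0.00138976]), 'joint_efforts': array([ 8.96290112e-04, -4.07296371e+01, -2.93699580e+01, -1.37022371e-04,
        3.43314285e-03, -1.11536945e-06]), 'eef_pos': array([ 0.21403107, -0.63946283,  0.20045236]), 'tcp_rot': array([ 9.87003969e-01,  1.60692138e-01, -1.33570866e-05, -1.09676603e-03]), 'contact_force': array([ 0.12276179, -0.21787539,  0.32487759]), 'wrist_torque': array([ 0.023016  ,  0.02673167, -0.02093598]), 'finger_force': 0.0, 'opening': 1.0036855821815316}
```

View pics/scene0.png

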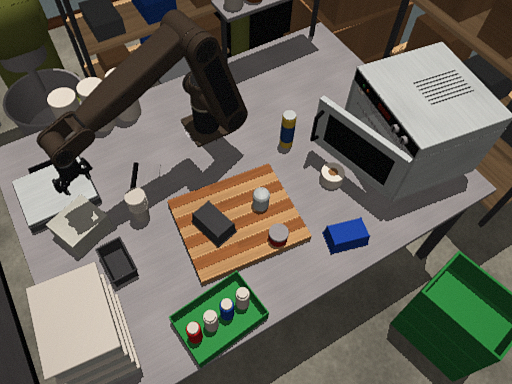

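View pics/top0.png

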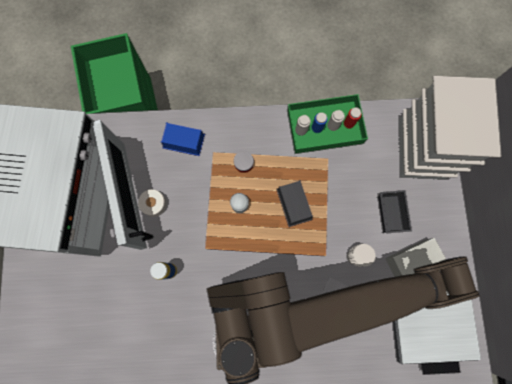

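The scene view shows the tin (213,223), dredger (261,199) and cutter tin (278,235). In the top view (up = +x, left = +y) the tin is at (295,203), the dredger at (240,203), and the door runs from its hinge (97,125) to its free edge (125,240). tin2 is at (394,212), the cups at (362,254), the roll at (152,202) and the can at (162,270).

```bash
python3 - <<'E'
from h import *
W=np.load('top0.npy'); S=np.load('scene0.npy')
def box(n,u0,u1,v0,v1,z0,z1,A=W):
    P=A[v0:v1,u0:u1].reshape(-1,3); P=P[(P[:,2]>z0)&(P[:,2]<z1)]
    r=cv2.minAreaRect((P[:,:2]*1000).astype(np.float32)); print(n,len(P),'z',np.percentile(P[:,2],[5,50,95]).round(3),'rect c',np.round(r[0]),'size',np.round(r[1]),'ang',round(r[2],1)); print('   corners',np.round(cv2.boxPoints(r)).tolist()); 
box('board',200,335,145,262,.034,.046)
box('tinbase',270,320,175,230,.100,.118)
box('tinall',270,320,175,230,.055,.118)
box('dredger',225,255,185,220,.07,.15)
box('cutter',230,260,148,175,.08,.11)
box('tin2',375,415,185,240,.055,.085)
box('tin2all',375,415,185,240,.015,.085)
box('cups',340,385,235,270,.12,.18)
box('can',145,180,255,285,.15,.22)
box('roll',140,168,185,218,.045,.07)
box('blue',160,205,120,158,.015,.1)
box('green tray',285,370,95,155,.015,.1)
box('door',85,160,100,260,.27,.36)
box('oven',0,110,90,260,.39,.43)
# door slab at several heights
for z in(.32,.345):
    P=W[100:260,85:160].reshape(-1,3);P=P[abs(P[:,2]-z)<.012]
    print(z,len(P)); 
    for x in np.arange(P[:,0].min(),P[:,0].max(),.04):
        q=P[abs(P[:,0]-x)<.01]; 
        if len(q): print(round(x,3),q[:,1].min().round(3),q[:,1].max().round(3))
E
```

```text
board 8728 z [0.035 0.04  0.045] rect c [ 560. -150.] size [506. 458.] ang 83.8
   corners [[305.0, -377.0], [760.0, -426.0], [815.0, 77.0], [359.0, 126.0]]
tinbase 857 z [0.104 0.11  0.115] rect c [ 519. -240.] size [153.  89.] ang 14.0
   corners [[434.0, -215.0], [456.0, -302.0], [604.0, -265.0], [583.0, -178.0]]
tinall 995 z [0.07  0.109 0.115] rect c [ 519. -238.] size [161.  93.] ang 14.4
   corners [[429.0, -213.0], [452.0, -303.0], [608.0, -263.0], [585.0, -172.0]]
dredger 283 z [0.1   0.132 0.141] rect c [526. -20.] size [66. 69.] ang 87.2
   corners [[490.0, -51.0], [559.0, -55.0], [562.0, 11.0], [493.0, 14.0]]
cutter 305 z [0.092 0.099 0.105] rect c [697. -44.] size [77. 78.] ang 34.9
   corners [[643.0, -34.0], [688.0, -98.0], [751.0, -54.0], [706.0, 10.0]]
tin2 300 z [0.057 0.069 0.076] rect c [ 467. -636.] size [167. 106.] ang 2.2
   corners [[381.0, -586.0], [385.0, -692.0], [552.0, -686.0], [548.0, -580.0]]
tin2all 608 z [0.018 0.054 0.074] rect c [ 467. -636.] size [167. 106.] ang 2.2
   corners [[381.0, -586.0], [385.0, -692.0], [552.0, -686.0], [548.0, -580.0]]
cup
[... 786 characters left out ...]
8  0.343 0.35 ] rect c [584. 415.] size [451.  95.] ang 19.0
   corners [[355.0, 387.0], [386.0, 297.0], [813.0, 444.0], [782.0, 533.0]]
oven 10628 z [0.405 0.411 0.415] rect c [595. 627.] size [301. 461.] ang 82.1
   corners [[346.0, 510.0], [802.0, 446.0], [844.0, 744.0], [387.0, 808.0]]
0.32 302
0.366 0.343 0.367
0.406 0.348 0.404
0.446 0.357 0.363
0.486 0.367 0.372
0.526 0.374 0.381
0.566 0.384 0.39
0.606 0.394 0.397
0.646 0.403 0.406
0.686 0.41 0.417
0.726 0.419 0.425
0.766 0.43 0.435
0.345 1204
0.365 0.343 0.372
0.405 0.349 0.379
0.445 0.357 0.389
0.485 0.366 0.396
0.525 0.375 0.407
0.565 0.385 0.416
0.605 0.393 0.426
0.645 0.403 0.433
0.685 0.411 0.48
0.725 0.42 0.45
0.765 0.429 0.473
```

```bash
cat >> h.py <<'E'
def go(x,y,z,head=None):
    "rows' shift (mm) and turn to reach world TCP x,y,z (m), tool x heading (deg)"
    s=get_state(); r=R.from_quat(s['tcp_rot']).as_matrix(); h=np.degrees(np.arctan2(r[1,0],r[0,0]))
    d=r.T@(np.array([x,y,z])-s['eef_pos'])*1000
    print('t',round(s['time'],2),'tcp',s['eef_pos'].round(3),'head',h.round(1),'-> shift',d.round(0),'turn',None if head is None else round(h-head,1),'F',s['contact_force'].round(1))
E
python3 - <<'E'
from h import *
W=np.load('top0.npy'); m=abs(W[...,2]-.04)<.01
for v in(165,180,200,220,240,250):
    u=np.where(m[v,200:340])[0]+200; print(v,W[v,u[0]].round(3),W[v,u[-1]].round(3))
for u in(220,260,280,310,322):
    v=np.where(m[145:265,u])[0]+145; print(u,W[v[0],u].round(3),W[v[-1],u].round(3))
go(.499,-.160,.28,104)
E
```

```text
165 [0.7   0.085 0.04 ] [ 0.673 -0.388  0.049]
180 [0.638 0.096 0.034] [ 0.611 -0.383  0.046]
200 [0.553 0.102 0.043] [ 0.529 -0.371  0.046]
220 [0.472 0.113 0.038] [ 0.449 -0.366  0.036]
240 [0.392 0.118 0.04 ] [ 0.369 -0.355  0.04 ]
250 [0.348 0.017 0.031] [ 0.329 -0.351  0.042]
220 [0.751 0.051 0.036] [0.354 0.064 0.038]
260 [ 0.731 -0.115  0.045] [ 0.338 -0.094  0.042]
280 [ 0.724 -0.198  0.041] [ 0.33  -0.173  0.045]
310 [ 0.747 -0.324  0.044] [ 0.317 -0.29   0.042]
322 [ 0.753 -0.374  0.045] [ 0.311 -0.338  0.036]
t 0.1 tcp [ 0.214 -0.639  0.2  ] head 18.5 -> shift [ 422. -364.  -79.] turn -85.5 F [ 0.1 -0.2  0.3]
```

```bash
python3 -m crank '[[[0,0,-80],-8,0],[[50,-40,-80],-17,0],[[420,-364,-80],-26,0],[[420,-364,-80],-34,0],[[420,-364,-80],-43,0],[[420,-364,-80],-51,0],[[420,-364,-80],-60,0],[[420,-364,-80],-68,0],[[420,-364,-80],-77,0],[[420,-364,-80],-85.5,0]]' 60
python3 -m crank '[[[0,0,0],0,0],[[0,0,0],0,0],[[0,0,0],0,0],[[0,0,0],0,0]]'
python3 - <<'E'
from h import *
go(.499,-.160,.036,104)
E
```

```text
time: 1.1
eef_pos: [0.4415, -0.255, 0.2795]
tcp_rot: [0.616, 0.788, 0.0, -0.0]
contact_force: [1.2, -0.4, -0.4]
opening: 1.002
finger_force: 0.0
time: 1.5
eef_pos: [0.4403, -0.2583, 0.2795]
tcp_rot: [0.619, 0.785, -0.0, -0.0]
contact_force: [-0.1, 0.0, -0.2]
opening: 1.002
finger_force: 0.0
t 1.5 tcp [ 0.44  -0.258  0.28 ] head 103.5 -> shift [ 82.  80. 244.] turn -0.5 F [-0.1  0.  -0.2]
```

```bash
python3 -m crank '[[[45,40,0],0,0],[[82,80,0],0,0],[[82,80,40],0,0],[[82,80,90],0,0],[[82,80,140],0,0],[[82,80,190],0,0],[[82,80,220],0,0],[[82,80,235],0,0],[[82,80,243],0,0],[[82,80,243],0,0]]'
python3 - <<'E'
from h import *
go(.515,-.220,.036,84)
c,W=cam('top'); cv2.imwrite('pics/a.png',cv2.resize(c['frame'][140:270,200:420],None,fx=3,fy=3))
E
```

```text
time: 2.5
eef_pos: [0.4996, -0.1593, 0.037]
tcp_rot: [0.618, 0.786, 0.0, 0.0]
contact_force: [-0.2, 0.2, 0.1]
opening: 1.001
finger_force: 0.0
t 2.5 tcp [ 0.5   -0.159  0.037] head 103.6 -> shift [-63.   1.   1.] turn 19.6 F [-0.2  0.2  0.1]
```

View pics/a.png

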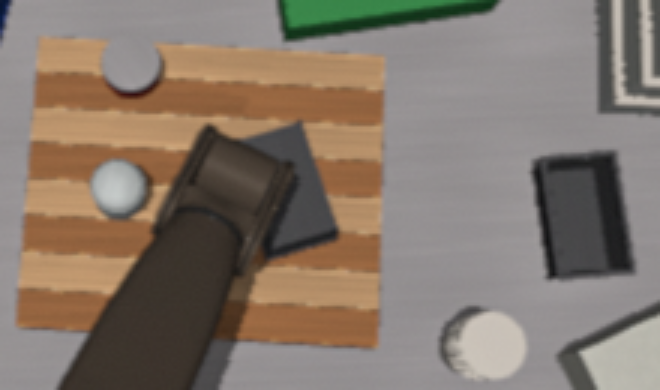

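```bash
python3 -m crank '[[[-15,-1,0],0,0],[[-30,-2,0],1,0],[[-42,-3,0],4,0],[[-54,-5,0],7,0],[[-66,-6,0],10,0],[[-78,-7,0],13,0],[[-90,-8,0],16,0],[[-102,-9,0],18,0],[[-115,-11,0],19.6,0],[[-122,-12,0],19.6,0]]'
python3 - <<'E'
from h import *
go(.519,-.287,.036,84)
c,W=cam('top'); cv2.imwrite('pics/b.png',cv2.resize(c['frame'][140:270,200:420],None,fx=3,fy=3))
P=W[170:240,280:345].reshape(-1,3); P=P[(P[:,2]>.1)&(P[:,2]<.118)]; print(len(P)); r=cv2.minAreaRect((P[:,:2]*1000).astype(np.float32)); print(r,np.round(cv2.boxPoints(r)).tolist())
E
```

```text
time: 3.55
eef_pos: [0.5174, -0.2814, 0.0382]
tcp_rot: [0.743, 0.669, 0.001, 0.0]
contact_force: [-0.6, 5.5, 3.8]
opening: 0.998
finger_force: 2.9
t 3.55 tcp [ 0.517 -0.281  0.038] head 84.0 -> shift [-5.  2.  2.] turn -0.0 F [-0.6  5.5  3.8]
233
((509.7447814941406, -352.99725341796875), (58.22646713256836, 149.36572265625), 82.57730865478516) [[432.0, -372.0], [580.0, -392.0], [588.0, -334.0], [439.0, -314.0]]
```

View pics/b.png

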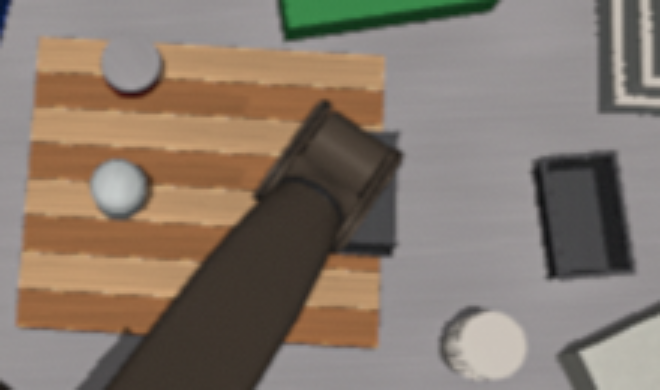

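```bash
python3 -m crank '[[[-8,0,0],0,0],[[-16,0,0],0,0],[[-22,0,0],0,0],[[-26,0,0],0,0],[[-30,0,0],0,0],[[-33,0,0],0,0],[[-36,0,0],0,0],[[-38,0,0],0,0],[[-40,0,0],0,0],[[-42,0,0],0,0]]'
python3 - <<'E'
from h import *
go(.519,-.287,.036,84)
c,W=cam('top'); d,V=cam('scene'); a=c['frame'][160:250,290:400]; b=d['frame'][170:280,150:260]
cv2.imwrite('pics/c.png',np.hstack([cv2.resize(a,(400,330)),cv2.resize(b,(330,330))]))
for n,A in(('top',W),('sc',V)):
    P=A.reshape(-1,3); P=P[(P[:,1]<-.375)&(P[:,1]>-.5)&(P[:,0]>.42)&(P[:,0]<.61)&(P[:,2]>.01)&(P[:,2]<.125)]
    for y in np.arange(-.49,-.37,.01):
        q=P[abs(P[:,1]-y)<.005]; 
        if len(q): print(n,round(y,2),len(q),np.percentile(q[:,2],[10,50,90]).round(3))
E
```

```text
time: 4.6
eef_pos: [0.5119, -0.3224, 0.0365]
tcp_rot: [0.742, 0.67, -0.001, 0.001]
contact_force: [-1.2, -0.3, 0.0]
opening: 1.003
finger_force: 0.0
t 4.6 tcp [ 0.512 -0.322  0.037] head 84.1 -> shift [36.  3.  0.] turn 0.1 F [-1.2 -0.3  0. ]
top -0.49 1 [0.011 0.011 0.011]
top -0.44 6 [0.092 0.096 0.099]
top -0.43 43 [0.094 0.099 0.101]
top -0.42 67 [0.095 0.1   0.104]
top -0.41 63 [0.065 0.101 0.106]
top -0.4 57 [0.055 0.102 0.109]
top -0.39 34 [0.068 0.106 0.111]
top -0.38 34 [0.061 0.106 0.113]
sc -0.49 3 [0.011 0.012 0.012]
sc -0.48 2 [0.01 0.01 0.01]
sc -0.47 3 [0.012 0.012 0.014]
sc -0.46 4 [0.011 0.013 0.013]
sc -0.45 4 [0.087 0.09  0.091]
sc -0.44 59 [0.082 0.088 0.093]
sc -0.43 111 [0.058 0.09  0.096]
sc -0.42 119 [0.063 0.094 0.102]
sc -0.41 118 [0.061 0.098 0.105]
sc -0.4 118 [0.063 0.103 0.109]
sc -0.39 116 [0.074 0.109 0.115]
sc -0.38 129 [0.052 0.112 0.119]
```

View pics/c.png

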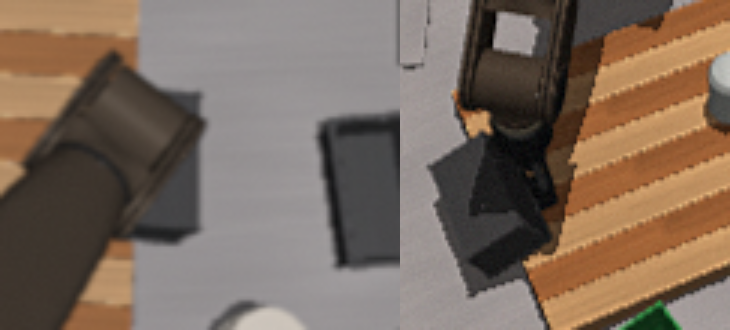

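```bash
python3 -m crank '[[[-3,0,0],0,0],[[-6,0,0],0,0],[[-8,0,0],0,0],[[-8,0,0],0,0],[[-8,0,0],0,0]]'
cat > prof.py <<'E'
from h import *
go(.519,-.287,.036,84)
c,W=cam('top'); d,V=cam('scene')
for n,A in(('top',W),('sc',V)):
    P=A.reshape(-1,3); P=P[(P[:,1]<-.33)&(P[:,1]>-.575)&(P[:,0]>.42)&(P[:,0]<.60)&(P[:,2]>.01)&(P[:,2]<.15)]
    print(n,[(round(y*1000),len(q),*(np.percentile(q[:,2],[10,50,90])*1000).round()) for y in np.arange(-.57,-.33,.015) if len(q:=P[abs(P[:,1]-y)<.0075])>4])
E
python3 prof.py
```

```text
time: 5.2
eef_pos: [0.5113, -0.3297, 0.0368]
tcp_rot: [0.743, 0.67, -0.0, -0.0]
contact_force: [0.3, 0.6, 0.2]
opening: 1.001
finger_force: 0.0
t 5.2 tcp [ 0.511 -0.33   0.037] head 84.1 -> shift [43.  3.  1.] turn 0.1 F [0.3 0.6 0.2]
top [(-555, 57, np.float64(23.0), np.float64(30.0), np.float64(36.0)), (-540, 238, np.float64(22.0), np.float64(32.0), np.float64(99.0)), (-525, 159, np.float64(16.0), np.float64(23.0), np.float64(66.0)), (-510, 145, np.float64(12.0), np.float64(18.0), np.float64(50.0)), (-495, 104, np.float64(11.0), np.float64(15.0), np.float64(76.0)), (-480, 66, np.float64(11.0), np.float64(18.0), np.float64(74.0)), (-465, 79, np.float64(19.0), np.float64(35.0), np.float64(67.0)), (-450, 82, np.float64(54.0), np.float64(63.0), np.float64(69.0)), (-435, 15, np.float64(59.0), np.float64(64.0), np.float64(69.0)), (-360, 9, np.float64(33.0), np.float64(40.0), np.float64(43.0))]
sc [(-570, 104, np.float64(33.0), np.float64(68.0), np.float64(74.0)), (-555, 67, np.float64(14.0), np.float64(31.0), np.float64(69.0)), (-540, 54, np.float64(11.0), np.float64(26.0), np.float64(68.0)), (-525, 54, np.float64(11.0), np.float64(31.0), np.float64(70.0)), (-510, 61, np.float64(12.0), np.float64(37.0), np.float64(73.0)), (-495, 65, np.float64(12.0), np.float64(34.0), np.float64(69.0)), (-480, 120, np.float64(13.0), np.float64(47.0), np.float64(75.0)), (-465, 43, np.float64(46.0), np.float64(71.0), np.float64(76.0)), (-435, 5, np.float64(11.0), np.float64(12.0), np.float64(12.0)), (-420, 7, np.float64(10.0), np.float64(10.0), np.float64(11.0)), (-405, 6, np.float64(10.0), np.float64(12.0), np.float64(12.0)), (-375, 77, np.float64(24.0), np.float64(40.0), np.float64(45.0)), (-360, 146, np.float64(37.0), np.float64(41.0), np.float64(46.0)), (-345, 171, np.float64(36.0), np.float64(42.0), np.float64(131.0))]
```

```bash
python3 - <<'E'
from h import *
c,W=cam('top'); d,V=cam('scene'); a=c['frame'][160:250,290:420]; b=d['frame'][170:300,70:260]
np.save('t.npy',W)
cv2.imwrite('pics/d.png',np.hstack([cv2.resize(a,(390,270)),cv2.resize(b,(394,270))]))
E
```

```text
(no output)
```

View pics/d.png

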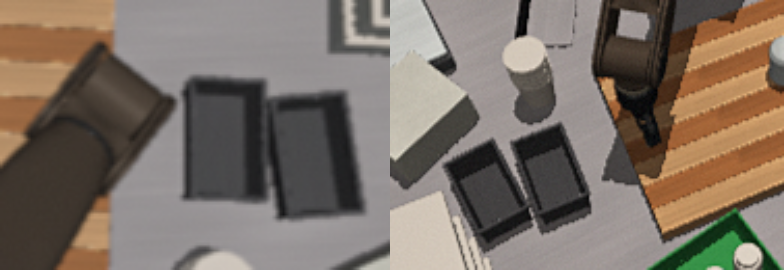

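The tin has tumbled fully over and stands right way up on the bench at (225,140) in the left half of the picture. tin2 is just beyond it at (315,155), so I'll check whether tin2 shifted and find the tin's rim.

```bash
python3 - <<'E'
from h import *
W=np.load('t.npy'); W0=np.load('top0.npy')
c=read_camera('scene'); 
def rect(A,lo,hi,z0=.055,z1=.085):
    P=A[150:260,330:430].reshape(-1,3); P=P[(P[:,2]>z0)&(P[:,2]<z1)&(P[:,0]>.37)&(P[:,0]<.62)]
    P=P[(P[:,1]>lo)&(P[:,1]<hi)]; r=cv2.minAreaRect((P[:,:2]*1000).astype(np.float32)); print(len(P),r,np.round(cv2.boxPoints(r)).tolist())
rect(W0,-.75,-.5)
# split now: use image columns clusters
m=((W[...,2]>.055)&(W[...,2]<.085)&(W[...,0]>.37)&(W[...,0]<.62)&(W[...,1]<-.42)&(W[...,1]>-.75)).astype(np.uint8)
n,l,s,ce=cv2.connectedComponentsWithStats(m,connectivity=8)
for i in range(1,n):
    if s[i][4]>15:
        P=W[l==i]; r=cv2.minAreaRect((P[:,:2]*1000).astype(np.float32)); print(s[i],r,np.round(cv2.boxPoints(r)).tolist())
E
```

```text
301 ((501.5726623535156, -643.5602416992188), (129.37950134277344, 245.94692993164062), 80.58158111572266) [[370.0, -687.0], [612.0, -728.0], [633.0, -600.0], [391.0, -560.0]]
[353 185  26  43 290] ((493.8843994140625, -521.1820678710938), (102.51764678955078, 166.6833953857422), 84.00635528564453) [[406.0, -563.0], [571.0, -581.0], [582.0, -479.0], [416.0, -462.0]]
[380 190  32  43 304] ((466.65069580078125, -636.3191528320312), (165.93597412109375, 106.3587875366211), 1.7074025869369507) [[382.0, -586.0], [385.0, -692.0], [551.0, -687.0], [548.0, -581.0]]
```

```bash
python3 -m crank '[[[5,0,-40],0,0],[[5,0,-90],8,0],[[5,0,-140],17,0],[[-60,0,-163],26,0],[[-100,0,-163],34,0],[[-145,0,-163],43,0],[[-145,0,-163],52,0],[[-145,0,-163],60,0],[[-145,0,-163],69,0],[[-145,0,-163],77,0]]'
python3 -m crank '[[[0,0,0],8,0],[[0,0,0],13,0],[[0,0,0],13,0]]'
python3 - <<'E'
from h import *
go(.498,-.476,.037,-6)
E
```

```text
time: 6.45
eef_pos: [0.4963, -0.4739, 0.1995]
tcp_rot: [0.998, 0.061, -0.0, -0.0]
contact_force: [-0.2, 0.6, 0.4]
opening: 0.999
finger_force: 0.0
time: 6.75
eef_pos: [0.4964, -0.4737, 0.1997]
tcp_rot: [0.999, -0.049, -0.0, -0.0]
contact_force: [0.7, -0.3, 0.4]
opening: 1.0
finger_force: 0.0
t 6.75 tcp [ 0.496 -0.474  0.2  ] head -5.7 -> shift [  2.   2. 163.] turn 0.3 F [ 0.7 -0.3  0.4]
```

```bash
python3 -m crank '[[[2,2,45],0,0],[[2,2,90],0,0],[[2,2,125],0,0],[[2,2,145],0,0],[[2,2,160],0,0],[[2,2,163],0,0],[[2,2,163],0,120],[[2,2,163],0,200],[[2,2,163],0,255],[[2,2,163],0,255]]' 80
python3 -m crank '[[[0,0,0],0,255],[[0,0,0],0,255],[[0,0,0],0,255],[[0,0,0],0,255],[[0,0,0],0,255]]' 80
```

```text
time: 7.75
eef_pos: [0.4988, -0.4767, 0.0384]
tcp_rot: [0.999, -0.049, 0.001, 0.001]
contact_force: [0.4, 0.5, -0.4]
opening: 0.332
finger_force: 0.0
time: 8.25
eef_pos: [0.4986, -0.4756, 0.038]
tcp_rot: [0.999, -0.049, 0.0, -0.0]
contact_force: [0.1, 4.2, 6.4]
opening: 0.019
finger_force: 64.1
```

```bash
python3 -m crank '[[[0,0,-10],0,255],[[0,0,-25],0,255],[[0,0,-45],0,255],[[0,0,-70],0,255],[[0,0,-95],0,255],[[0,0,-115],0,255],[[0,0,-125],0,255],[[0,0,-125],0,255],[[0,0,-125],0,255]]'
python3 - <<'E'
from h import *
go(.525,-.205,.16,-6)
d,V=cam('scene'); cv2.imwrite('pics/e.png',cv2.resize(d['frame'][140:300,70:290],None,fx=3,fy=3))
E
```

```text
time: 9.15
eef_pos: [0.498, -0.4759, 0.1614]
tcp_rot: [0.999, -0.05, -0.0, -0.0]
contact_force: [0.1, 0.6, -0.4]
opening: -0.005
finger_force: 0.0
t 9.15 tcp [ 0.498 -0.476  0.161] head -5.7 -> shift [   0. -272.    1.] turn 0.3 F [ 0.1  0.6 -0.4]
```

View pics/e.png

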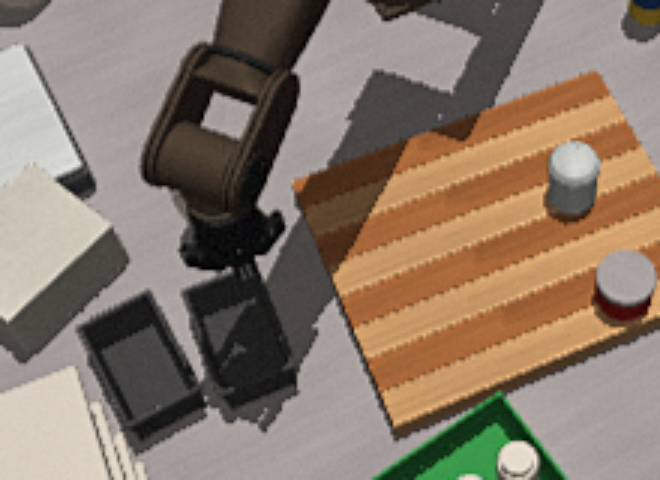

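The fingers are shut on nothing at (245,265), with the tin still on the bench at (240,345). The pinch slipped off, so I'll measure the rim again.

```bash
cat > rim.py <<'E'
from h import *
import sys
for nm in('top','scene'):
    c,W=cam(nm)
    m=((W[...,2]>.055)&(W[...,2]<.085)&(W[...,0]>.37)&(W[...,0]<.62)&(W[...,1]<-.40)&(W[...,1]>-.75)).astype(np.uint8)
    n,l,s,ce=cv2.connectedComponentsWithStats(m,connectivity=8)
    for i in range(1,n):
        if s[i][4]>15:
            P=W[l==i]; r=cv2.minAreaRect((P[:,:2]*1000).astype(np.float32)); print(nm,s[i],np.round(r[0]),np.round(r[1]),round(r[2],1),np.round(cv2.boxPoints(r)).tolist(),'z',np.percentile(P[:,2],[50,98]).round(3))
E
python3 rim.py; python3 - <<'E'
from h import *
d,V=cam('scene')
P=V.reshape(-1,3); P=P[(P[:,2]>.10)&(P[:,2]<.25)&(P[:,1]<-.40)&(P[:,1]>-.6)&(P[:,0]>.40)&(P[:,0]<.6)]
for z in np.arange(.14,.25,.01):
    q=P[abs(P[:,2]-z)<.005]
    if len(q): print(round(z,2),len(q),q.min(0).round(3),q.max(0).round(3))
E
```

```text
top [350 186   6   6  18] [ 571. -473.] [14. 31.] 41.1 [[556.0, -465.0], [576.0, -489.0], [587.0, -480.0], [566.0, -456.0]] z [0.07  0.077]
top [383 194  29  39 195] [ 458. -636.] [148. 106.] 1.6 [[382.0, -585.0], [385.0, -691.0], [533.0, -687.0], [530.0, -581.0]] z [0.069 0.078]
top [365 222  11   6  32] [ 418. -532.] [41. 20.] 87.7 [[407.0, -552.0], [427.0, -553.0], [429.0, -512.0], [409.0, -511.0]] z [0.069 0.073]
scene [130 230  39  43 268] [ 496. -510.] [104. 170.] 83.8 [[406.0, -552.0], [575.0, -571.0], [586.0, -467.0], [417.0, -449.0]] z [0.07  0.078]
scene [ 95 236  42  47 302] [ 468. -636.] [172. 103.] 1.6 [[380.0, -586.0], [383.0, -690.0], [555.0, -685.0], [552.0, -581.0]] z [0.069 0.079]
0.19 1 [ 0.503 -0.476  0.191] [ 0.503 -0.476  0.191]
0.2 7 [ 0.5   -0.486  0.197] [ 0.507 -0.462  0.202]
0.21 11 [ 0.501 -0.488  0.206] [ 0.508 -0.465  0.215]
0.22 8 [ 0.5   -0.487  0.216] [ 0.508 -0.464  0.224]
0.23 16 [ 0.487 -0.494  0.225] [ 0.509 -0.447  0.235]
0.24 30 [ 0.485 -0.509  0.235] [ 0.512 -0.441  0.245]
```

```bash
python3 -m crank '[[[2,-12,0],0,0],[[2,-12,0],0,0],[[2,-12,0],0,0],[[2,-12,0],0,0],[[2,-12,0],0,0],[[2,-12,0],0,0],[[2,-12,0],0,0],[[2,-12,0],0,0]]'
python3 - <<'E'
from h import *
go(.501,-.464,.015,-6)
d,V=cam('scene'); cv2.imwrite('pics/f.png',cv2.resize(d['frame'][200:290,110:190],None,fx=6,fy=6))
E
```

```text
time: 10.15
eef_pos: [0.5014, -0.4644, 0.1619]
tcp_rot: [0.999, -0.05, 0.0, 0.0]
contact_force: [-0.4, -0.3, -0.1]
opening: 0.995
finger_force: 0.0
t 10.15 tcp [ 0.501 -0.464  0.162] head -5.7 -> shift [ -0.  -0. 147.] turn 0.3 F [-0.4 -0.3 -0.1]
```

View pics/f.png

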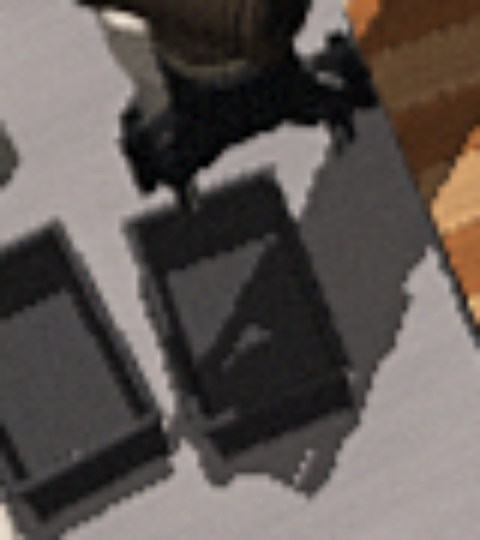

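The open fingers stand at (185,200) and (345,140), straddling the tin's board-side wall. This time I'll go deeper.

```bash
python3 -m crank '[[[0,0,45],0,0],[[0,0,90],0,0],[[0,0,115],0,0],[[0,0,132],0,0],[[0,0,142],0,0],[[0,0,144],0,0],[[0,0,144],0,0],[[0,0,144],0,255],[[0,0,144],0,255],[[0,0,144],0,255]]' 80
python3 -m crank '[[[0,0,0],0,255],[[0,0,0],0,255],[[0,0,0],0,255],[[0,0,0],0,255],[[0,0,0],0,255]]' 80
python3 rim.py
```

```text
time: 11.2
eef_pos: [0.5019, -0.4648, 0.019]
tcp_rot: [0.999, -0.049, 0.001, 0.001]
contact_force: [-0.3, -0.1, -0.2]
opening: 0.512
finger_force: 0.0
time: 11.7
eef_pos: [0.5015, -0.4643, 0.0184]
tcp_rot: [0.999, -0.049, -0.0, 0.0]
contact_force: [-1.7, 2.0, 4.6]
opening: 0.059
finger_force: 78.4
top [380 190  32  43 281] [ 467. -636.] [166. 108.] 2.4 [[381.0, -586.0], [386.0, -694.0], [552.0, -687.0], [547.0, -579.0]] z [0.069 0.077]
top [358 211  19  17  78] [ 423. -536.] [47. 94.] 36.0 [[377.0, -511.0], [432.0, -588.0], [470.0, -560.0], [415.0, -484.0]] z [0.07  0.078]
scene [130 231  38  41 251] [ 495. -506.] [115. 169.] 84.2 [[405.0, -554.0], [573.0, -572.0], [585.0, -457.0], [416.0, -440.0]] z [0.07  0.083]
scene [ 95 236  42  47 312] [ 467. -636.] [170. 103.] 1.8 [[381.0, -587.0], [384.0, -690.0], [554.0, -684.0], [551.0, -581.0]] z [0.069 0.08 ]
```

```bash
python3 -m crank '[[[0,0,0],0,255],[[0,0,0],0,255],[[0,0,-5],0,255],[[0,0,-12],0,255],[[0,0,-20],0,255],[[0,0,-30],0,255],[[0,0,-40],0,255],[[0,0,-40],0,255]]' 110
```

```text
time: 12.6
eef_pos: [0.5026, -0.4656, 0.0606]
tcp_rot: [0.999, -0.049, 0.002, 0.002]
contact_force: [0.3, -1.0, -3.0]
opening: 0.048
finger_force: 107.5
```

```bash
python3 -m crank '[[[0,0,-15],0,255],[[0,0,-35],0,255],[[0,0,-55],0,255],[[0,0,-75],0,255],[[0,0,-88],0,255],[[0,0,-95],0,255],[[0,0,-95],0,255]]'
python3 - <<'E'
from h import *
go(.525,-.205,.156,-6)
c,W=cam('top'); d,V=cam('scene'); cv2.imwrite('pics/g.png',cv2.resize(d['frame'][180:290,90:220],None,fx=5,fy=5))
E
```

```text
time: 13.3
eef_pos: [0.5018, -0.4647, 0.1542]
tcp_rot: [0.999, -0.049, 0.001, 0.001]
contact_force: [0.1, 0.6, -3.5]
opening: 0.051
finger_force: 107.5
t 13.3 tcp [ 0.502 -0.465  0.154] head -5.7 -> shift [  -3. -261.   -2.] turn 0.3 F [ 0.1  0.6 -3.5]
```

View pics/g.png

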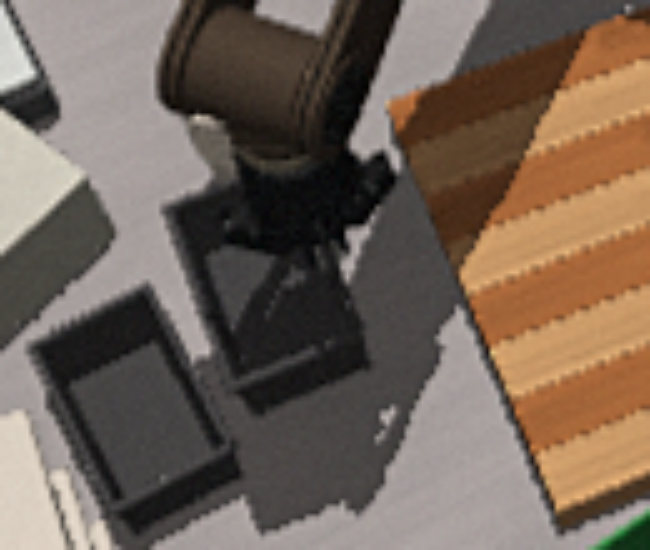

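The tin is held level clear of the bench at (270,310), above tin2's rim. Next I'll carry it over the board.

```bash
python3 -m crank '[[[0,-20,0],0,255],[[0,-50,0],0,255],[[0,-85,0],0,255],[[0,-120,0],0,255],[[0,-155,0],0,255],[[0,-190,0],0,255],[[0,-220,0],0,255],[[-3,-245,0],0,255],[[-3,-258,0],0,255],[[-3,-261,0],0,255]]'
python3 -m crank '[[[0,0,15],0,255],[[0,0,35],0,255],[[0,0,52],0,255],[[0,0,66],0,255],[[0,0,76],0,255],[[0,0,82],0,255],[[0,0,86],0,255],[[0,0,88],0,255],[[0,0,88],0,255]]'
python3 - <<'E'
from h import *
go(.525,-.205,.059,-6)
d,V=cam('scene'); cv2.imwrite('pics/i.png',cv2.resize(d['frame'][150:280,160:310],None,fx=4,fy=4))
E
```

```text
time: 14.4
eef_pos: [0.5239, -0.2029, 0.1518]
tcp_rot: [0.999, -0.049, -0.001, -0.0]
contact_force: [-0.8, 1.2, -2.6]
opening: 0.049
finger_force: 107.7
time: 15.3
eef_pos: [0.5245, -0.2044, 0.0651]
tcp_rot: [0.999, -0.049, 0.0, 0.0]
contact_force: [1.4, 0.2, -3.0]
opening: 0.052
finger_force: 107.7
t 15.3 tcp [ 0.525 -0.204  0.065] head -5.7 -> shift [1. 1. 6.] turn 0.3 F [ 1.4  0.2 -3. ]
```

View pics/i.png

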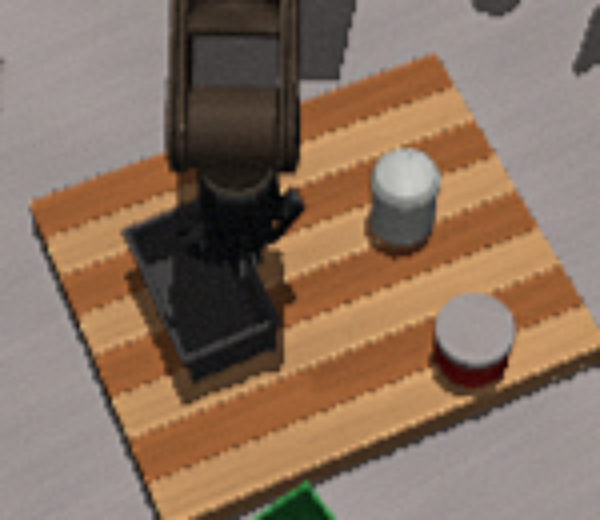

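The tin hovers just above the board's right half at (205,300), clear of the dredger at (405,195). I'll lower it to contact and release.

```bash
python3 -m crank '[[[0,0,3],0,255],[[0,0,6],0,255],[[0,0,8],0,255],[[0,0,8],0,255]]'
python3 -m crank '[[[0,0,0],0,200],[[0,0,0],0,120],[[0,0,0],0,60],[[0,0,0],0,0],[[0,0,0],0,0],[[0,0,0],0,0],[[0,0,0],0,0],[[0,0,0],0,0]]' 40
python3 -m crank '[[[0,0,-15],0,0],[[0,0,-50],0,0],[[0,0,-95],0,0],[[0,0,-145],0,0],[[0,0,-195],0,0],[[0,0,-240],0,0],[[0,0,-240],0,0]]'
python3 - <<'E'
from h import *
for nm in('top','scene'):
    c,W=cam(nm)
    P=W.reshape(-1,3); P=P[(P[:,0]>.40)&(P[:,0]<.65)&(P[:,1]<-.15)&(P[:,1]>-.34)&(P[:,2]>.095)&(P[:,2]<.125)]
    r=cv2.minAreaRect((P[:,:2]*1000).astype(np.float32)); print(nm,len(P),r,np.round(cv2.boxPoints(r)).tolist(),np.percentile(P[:,2],[5,50,95]))
    A=np.c_[P[:,:2],np.ones(len(P))]; print(np.linalg.lstsq(A,P[:,2],rcond=None)[0])
# door face plane
P=W.reshape(-1,3)
go(.42,.25,.30,84)
E
```

```text
time: 15.75
eef_pos: [0.5254, -0.2036, 0.0589]
tcp_rot: [0.999, -0.049, 0.001, -0.0]
contact_force: [-1.1, 5.2, 7.1]
opening: 0.051
finger_force: 112.2
time: 16.55
eef_pos: [0.5242, -0.2043, 0.0568]
tcp_rot: [0.999, -0.05, -0.0, -0.0]
contact_force: [0.2, -0.2, 0.1]
opening: 1.0
finger_force: 0.0
time: 17.25
eef_pos: [0.5273, -0.206, 0.3079]
tcp_rot: [0.999, -0.049, 0.008, 0.004]
contact_force: [-0.0, 0.2, 1.9]
opening: 0.998
finger_force: 0.0
top 110 ((499.6397705078125, -250.89739990234375), (98.26238250732422, 132.12245178222656), 85.84688568115234) [[430.0, -295.0], [562.0, -305.0], [569.0, -207.0], [437.0, -197.0]] [0.10088335 0.10981181 0.11524662]
[0.00296905 0.02460183 0.11453342]
scene 284 ((517.994384765625, -250.6673583984375), (102.88113403320312, 166.5600128173828), 83.89922332763672) [[430.0, -293.0], [595.0, -311.0], [606.0, -208.0], [441.0, -191.0]] [0.09639512 0.10952868 0.1161985 ]
[ 0.00914757 -0.01025398  0.10094873]
t 17.35 tcp [ 0.525 -0.205  0.3  ] head -5.7 -> shift [-149. -442.   -2.] turn -89.7 F [-0.2 -0.1 -0.3]
```

The tin stands flat on the board with its rim at z 0.110 and its centre at (0.518, -0.251). Now for the door.

```bash
python3 - <<'E'
from h import *
go(.424,.262,.275,-6)
go(.412,.44,.275,-6)
E
python3 -m crank '[[[0,-40,0],0,0],[[-10,-90,0],0,0],[[-30,-140,0],0,0],[[-60,-190,0],0,0],[[-90,-240,0],0,0],[[-120,-290,0],0,0],[[-135,-340,0],0,0],[[-145,-390,0],0,0],[[-149,-440,0],0,0],[[-149,-455,0],0,0]]'
python3 -m crank '[[[0,0,0],0,0],[[0,0,0],0,0],[[0,0,0],0,0]]'
python3 - <<'E'
from h import *
go(.424,.262,.275,-6)
go(.412,.44,.275,-6)
E
```

```text
t 17.35 tcp [ 0.525 -0.205  0.3  ] head -5.7 -> shift [-147. -454.   23.] turn 0.3 F [-0.2 -0.1 -0.3]
t 17.35 tcp [ 0.525 -0.205  0.3  ] head -5.7 -> shift [-176. -630.   23.] turn 0.3 F [-0.2 -0.1 -0.3]
time: 18.35
eef_pos: [0.4191, 0.2651, 0.2952]
tcp_rot: [0.999, -0.049, -0.001, 0.001]
contact_force: [1.3, -0.8, 0.7]
opening: 0.998
finger_force: 0.0
time: 18.65
eef_pos: [0.4206, 0.2623, 0.2956]
tcp_rot: [0.999, -0.05, -0.001, 0.001]
contact_force: [0.0, -0.0, 0.6]
opening: 1.003
finger_force: 0.0
t 18.65 tcp [0.421 0.262 0.296] head -5.7 -> shift [ 3. -0. 21.] turn 0.3 F [ 0.  -0.   0.6]
t 18.65 tcp [0.421 0.262 0.296] head -5.7 -> shift [ -26. -176.   20.] turn 0.3 F [ 0.  -0.   0.6]
```

```bash
python3 -m crank '[[[0,-15,20],0,0],[[0,-30,20],0,0],[[0,-43,20],0,0],[[-3,-56,20],0,0],[[-5,-70,20],0,0],[[-8,-84,20],0,0],[[-11,-98,20],0,0],[[-14,-110,20],0,0],[[-17,-120,20],0,0],[[-20,-130,20],0,0]]'
python3 -m crank '[[[-1,-6,0],0,0],[[-2,-12,0],0,0],[[-3,-18,0],0,0],[[-3,-22,0],0,0],[[-3,-22,0],0,0]]'
cat > door.py <<'E'
from h import *
c,W=cam('top')
P=W[100:260,60:160].reshape(-1,3);P=P[(abs(P[:,2]-.345)<.008)]
for x in (.40,.45,.5,.6,.65,.7,.75):
    q=P[abs(P[:,0]-x)<.012]
    if len(q): print(x,np.percentile(q[:,1],[0,10,50,100]).round(3))
s=get_state(); print(s['eef_pos'],s['contact_force'])
E
python3 door.py
```

```text
time: 19.65
eef_pos: [0.4137, 0.3955, 0.2768]
tcp_rot: [0.999, -0.049, 0.0, 0.0]
contact_force: [-0.0, -1.1, -1.0]
opening: 0.997
finger_force: 0.3
time: 20.15
eef_pos: [0.413, 0.4166, 0.2769]
tcp_rot: [0.999, -0.049, -0.0, 0.001]
contact_force: [-2.8, -2.0, 1.1]
opening: 1.003
finger_force: 1.0
0.4 [0.37  0.441 0.494 0.5  ]
0.5 [0.464 0.465 0.469 0.508]
0.6 [0.455 0.457 0.47  0.496]
0.65 [0.45  0.453 0.463 0.484]
0.7 [0.446 0.448 0.46  0.48 ]
0.75 [0.442 0.443 0.454 0.471]
[0.41293342 0.41658528 0.27682824] [-0.76939397 -1.53692867  0.25659737]
```

```bash
python3 -m crank '[[[0,-4,0],0,0],[[-1,-8,0],0,0],[[-1,-12,0],0,0],[[-1,-15,0],0,0],[[-1,-18,0],0,0],[[-1,-21,0],0,0],[[-1,-24,0],0,0],[[-1,-24,0],0,0]]'; python3 door.py
```

```text
time: 21.0
eef_pos: [0.4139, 0.4362, 0.2774]
tcp_rot: [0.999, -0.05, -0.001, 0.006]
contact_force: [-5.8, -16.6, 5.5]
opening: 1.002
finger_force: 9.1
0.4 [0.509 0.514 0.519 0.526]
0.5 [0.479 0.48  0.484 0.497]
0.6 [0.463 0.467 0.479 0.496]
0.65 [0.458 0.46  0.471 0.489]
0.7 [0.451 0.452 0.464 0.48 ]
0.75 [0.443 0.446 0.457 0.471]
[0.41388375 0.43627292 0.2774287 ] [ -5.20182661 -18.00518113   6.07913277]
```

```bash
python3 -m crank '[[[0,-3,0],0,0],[[0,-6,0],0,0],[[0,-6,0],0,0],[[0,-6,0],0,0]]'; python3 door.py
```

```text
time: 21.45
eef_pos: [0.4136, 0.4356, 0.2783]
tcp_rot: [0.999, -0.05, -0.003, 0.014]
contact_force: [-11.4, -37.3, 12.0]
opening: 0.991
finger_force: 19.9
0.4 [0.39  0.509 0.52  0.525]
0.5 [0.478 0.48  0.485 0.501]
0.6 [0.464 0.468 0.48  0.498]
0.65 [0.457 0.46  0.472 0.488]
0.7 [0.451 0.453 0.465 0.482]
0.75 [0.442 0.445 0.455 0.472]
[0.41362118 0.4355747  0.27832356] [-11.09348306 -37.30245743  12.03226528]
```

The door is hard against its stop: the force doubled with no further motion. I'll back off to free space and check everything.

```bash
python3 -m crank '[[[0,6,0],0,0],[[0,25,0],0,0],[[0,60,0],0,0],[[0,105,0],0,0],[[0,150,0],0,0],[[0,180,-30],0,0],[[0,200,-60],0,0],[[0,200,-60],0,0],[[0,200,-60],0,0]]'; python3 door.py
python3 - <<'E'
from h import *
W0={n:np.load(n+'0.npy') for n in('top','scene')}
c,W=cam('scene'); T=cam('top')[1]
P=W.reshape(-1,3); P=P[(P[:,0]>.40)&(P[:,0]<.65)&(P[:,1]<-.15)&(P[:,1]>-.34)&(P[:,2]>.095)&(P[:,2]<.125)]
r=cv2.minAreaRect((P[:,:2]*1000).astype(np.float32)); print('tin',r)
for n,xy,z in(('dredger',(.526,-.02),(.07,.15)),('cutter',(.697,-.044),(.08,.11)),('roll',(.553,.331),(.045,.07)),('can',(.28,.271),(.15,.21)),('cups',(.3,-.468),(.12,.17)),('tin2',(.467,-.636),(.055,.085))):
  for A,t in((W0['scene'],'sc0'),(W,'sc1'),(W0['top'],'top0'),(T,'top1')):
    Q=A.reshape(-1,3); Q=Q[(np.hypot(Q[:,0]-xy[0],Q[:,1]-xy[1])<.11)&(Q[:,2]>z[0])&(Q[:,2]<z[1])]
    if len(Q): print(n,t,len(Q),np.median(Q,0).round(3))
d=c['frame']; cv2.imwrite('pics/z.png',d)
E
```

```text
time: 22.4
eef_pos: [0.396, 0.2479, 0.3379]
tcp_rot: [0.999, -0.05, 0.002, -0.001]
contact_force: [0.8, 0.5, -0.2]
opening: 1.0
finger_force: 0.0
0.4 [0.494 0.497 0.509 0.524]
0.45 [0.487 0.489 0.501 0.516]
0.5 [0.48  0.482 0.492 0.509]
0.6 [0.464 0.466 0.48  0.496]
0.65 [0.458 0.459 0.471 0.491]
0.7 [0.451 0.453 0.465 0.483]
0.75 [0.442 0.445 0.456 0.472]
[0.39541486 0.24806545 0.33640266] [ 0.28597407 -0.01581554  0.37718443]
tin ((519.4542846679688, -250.51089477539062), (103.39434051513672, 171.29312133789062), 83.69036102294922)
dredger sc0 297 [ 0.541 -0.029  0.128]
dredger sc1 297 [ 0.542 -0.028  0.129]
dredger top0 283 [ 0.522 -0.021  0.132]
dredger top1 282 [ 0.522 -0.021  0.132]
cutter sc0 313 [ 0.703 -0.046  0.099]
cutter sc1 316 [ 0.702 -0.046  0.1  ]
cutter top0 305 [ 0.695 -0.044  0.099]
cutter top1 305 [ 0.697 -0.044  0.099]
roll sc0 396 [0.56  0.332 0.06 ]
roll sc1 396 [0.56  0.331 0.061]
roll top0 531 [0.553 0.333 0.06 ]
roll top1 426 [0.561 0.325 0.061]
can sc0 210 [0.293 0.265 0.194]
can sc1 213 [0.294 0.264 0.195]
can top0 275 [0.28  0.267 0.199]
can top1 47 [0.288 0.246 0.182]
cups sc0 377 [ 0.312 -0.469  0.159]
cups sc1 383 [ 0.312 -0.47   0.159]
cups top0 433 [ 0.3   -0.466  0.159]
cups top1 433 [ 0.3   -0.466  0.159]
tin2 sc0 309 [ 0.463 -0.64   0.07 ]
tin2 sc1 308 [ 0.463 -0.64   0.07 ]
tin2 top0 300 [ 0.466 -0.652  0.069]
tin2 top1 306 [ 0.465 -0.653  0.069]
```

View pics/z.png

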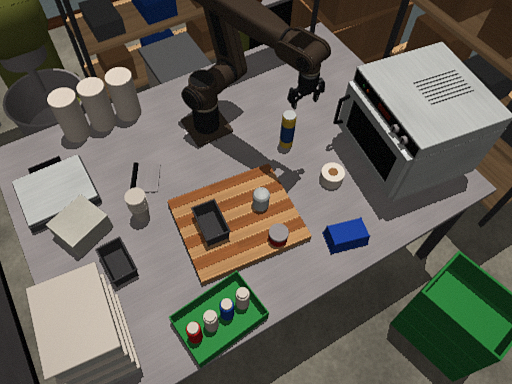

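The picture shows the tin upright on the board at (211,222) and the door shut at (372,145). The bystanders are unmoved and the arm is clear, so I'm handing in.

```bash
python3 -c "
from plant import ctrl; print(ctrl.sign_off())"
```

```text
the job is handed in; nothing more can be done
None
```

The job is handed in: the oven door is pushed hard shut and stayed shut, the loaf tin stands right way up and flat on the board, and no bystander measurably moved; the sign-off gave no verdict.

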